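Shim the gauging nest and nudge a spring seat home in it

TASK

Set up the gauging nest: lay the brass shim flat on its rests by threading both holes over the nest's two locating pins, with its wide blank part towards the yellow jaw. Then set the steel spring seat with the blue boss upright on the shim, let go, and slide the yellow jaw forward so that it nudges the seat home, touching both pins and the jaw at once. Set the shim and the seat down rather than dropping them, and leave the spare shim, the spare seat, the springs and the oil bottle where they stand.

Things in the scene. Friction and masses are not known exactly. Their poses are not given: they have to be found in the camera images.
- nest: Fixed dark steel gauging nest. Origin on the bench surface below the centre of a seat that is home; +x points from the jaw to the pins (the way the jaw slides to close), z up. Base plate 180 mm (x -112 to +68) by 100 mm (y -50 to +50), top at z = 12. Two low jaw guides: x -110 to -52, y 22 to 29 on either side, top z = 22. Pins and jaw block are polished (friction about 0.2).
- nest_rests (a point): Middle between the tops of the nest's two aluminium rests (nest x = 4, y = 0, z = 22 mm), which carry the shim: each 48 mm long (nest x -20 to +28), y 16 to 34 on either side. Between them runs a free slot 32 mm wide for fingers, floor at z = 12.
- nest_pin0 (a point): Top of the nest's locating pin on its +y side: upright steel pin of diameter 8 mm at nest x = 20.07, y = 22.29, top at z = 42 mm (20 mm above the rests) with a small chamfer.
- nest_pin1 (a point): Top of the other locating pin, the same at nest y = -22.29 mm.
- nest_dial (a point): Top of the fixed dial stand, an obstacle at nest x = 92, y = 30 mm: post of diameter 14 mm with a black round dial of diameter 40 mm on its upper end, top at z = 138 mm.
- nest_shim (a point): Point of the nest where the centre of the shim's underside belongs: nest x = 5.5, y = 0, z = 22 mm. Axes as the nest's.
- nest_home (a point): Point of the nest where the centre of the seat's underside belongs when it is home on the shim: nest x = 0, y = 0, z = 28 mm. There the seat's rim touches both pins. Axes as the nest's.
- jaw (a joint): Travel of the yellow jaw along nest +x, in m: 0 (fully back) to 0.055; starts between 0 and 0.012. Jaw block 28 (x) by 40 (y) by 30 mm, z 12.5 to 42.5; its flat front lies at nest x = -66 mm + travel, so it touches a homed seat at travel 0.040. About 3 N of dry friction; it stays where it is left.
- jaw_post (a point): Centre of the top of the jaw's upright black post (diameter 16 mm, 32 mm tall above the jaw block, top 74.5 mm above the bench), by which it is pushed or gripped; on the jaw's middle, 14 mm behind its front face. Axes as the nest's.
- shim: Loose brass shim, flat plate 51 (its x) by 67 (its y) by 6 mm, about 150 g. Origin at the centre of its underside. Two through holes, diameter 11 mm, at x = +14.57, y = +22.29 and -22.29 mm: its x axis must point along the nest's x. It starts lying on block_a, overhanging it by about 8 mm on both x sides.
- block_a: Fixed wooden block 34 (x) by 56 (y) by 30 mm high under the brass shim; origin at the centre of its underside.
- seat: Loose steel spring seat: round flange of diameter 52 mm, 12 mm thick, with an upright blue boss of diameter 22 mm and 30 mm height on its middle (42 mm high in all), about 280 g. Origin at the centre of its underside. Starts upright on the bench.
- shim_spare: Bystander: loose grey shim 51 by 67 by 6 mm whose two holes stand closer together (28 mm) and on its middle line; lies on block_b. Leave alone.
- block_b: Fixed wooden block 34 by 56 by 30 mm high under the grey shim.
- seat_spare: Bystander: loose aluminium seat, flange diameter 66 mm, 12 mm thick, red boss of diameter 22 mm, 42 mm high in all. Leave alone.
- spring_a: Bystander: black coil spring standing upright, diameter 30, height 70 mm, about 68 mm from the middle of block_a on its +y side. Origin at its foot. Leave alone.
- spring_b: Bystander: green coil spring standing upright, diameter 30, height 60 mm, beside block_b. Origin at its foot. Leave alone.
- oil: Bystander: small yellow oil bottle with red cap, diameter 32, height 72 mm, standing about 58 mm from the axis of the steel seat. Origin at its foot. Leave alone.
- vee_block: Fixed obstacle: dark steel vee block 60 by 50 by 55 mm with a steel bar of diameter 22 mm, 90 mm long, lying in it along its x. Origin at the centre of its underside.
- weights: Fixed obstacle: brass weight, diameter 56, height 78 mm. Origin at the centre of its underside.

How it is judged:
By the outcome, as a careful person would: the job done as asked, in the order asked, and still so for the second after the job is handed in, with the robot touching nothing.
It also fails if it takes over 67 s, if anything falls off the work surface, if the arm or the gripper's body presses on something with over 40 N, if the wrist force passes 120 N, or if a joint passes its speed limit or range.

ROBOT

A 6-joint arm with a two-finger parallel gripper is mounted at the origin on the work surface. World frame = base frame: x ahead of the robot, y to its left, z up, the work surface at z = 0. Lengths are in m, angles in rad, forces in N, time in s.
With the tool pointing down it reaches from about 0.275 to 1 m from the base axis. Payload 8.4 kg.
Tool frame: the origin (TCP) lies midway between the tips of the shut fingers; the grasp point (between the pads) lies 19 mm behind it; z points along the fingers, y is the line along which they close (so a half turn about z gives the same grasp; the last joint's range is limited). The gripper opens to 85 mm and grips with 20 to 120 N. Pads are 22 mm wide; open, the fingers measure 114 mm over their backs; the gripper's body (76 mm by 85 mm) begins 54 mm behind the grasp point. The pads swing forward as they close: fully open they stand 13 mm farther back than shut.
Start: joints at [-1.269, 0.353, 1.633, -0, 1.155, -0.002], TCP at [0.187, -0.596, 0.231] pointing down, gripper open.
Joint ranges: [-2.63, 2.63], [-0.92, 2.1], [0.06, 2.66], [-1.3, 4.44], [0, 2.69], [-3.02, 3.02]. Speed limits (rad/s): [2.22, 2.22, 2.79, 3.14, 3.14, 3.14].

INTERFACE

Orientations are given as a rotation vector (axis times angle).
In Python, from cell import env gives the robot as it stands.
- The arm moves only by the tool arm_command, never from a script. Its argument "moves" is a list of rows, each a list of 7 numbers: the opening, from 0 (shut) to 1 (fully open), then the shift along the tool's x, y, z in cm, then the turn, a rotation vector about the tool's x, y, z in degrees. In form: [[fingers, dx, dy, dz, wx, wy, wz], ...]. A call has exactly 8 rows; each row shifts and turns the commanded pose from where the row before left it, along the tool's axes as they then stand; what a row does not reach is not made up. A row lasts 1/12 s, in which the tool goes at most 41.7 mm and 7.16 degrees, less where a joint would pass 70% of its speed; a pose out of reach is approached as far as the arm can. A call with a gripper value outside its range is refused whole. The fingers move at their own pace and stop on an object; "squeeze" is the grip in N (left out, the last holds). Time passes only in rows, so rows that do not move let the fingers close, or fill a call up. It gives the time, the measured TCP pose, the force, the opening and the grip force at its end, in the units of the state.
- env.state(): the state, without advancing time (a new reading comes with each control period).
- env.get_image(name): name is "scene" or "top" or "wrist"; returns the picture (384x512x3 uint8, red, green, blue); there is no depth.
- env.calibration(name): a dict with "camera_matrix" (3x3 intrinsics, pixels), "extrinsics" (4x4, takes a point from camera to world coordinates); the wrist camera has in their place "tool_from_camera" (4x4, takes a point from camera to tool coordinates, whose origin is the TCP and whose axes are the flange's). Camera axes: x right, y down, z forward; pixel columns grow to the right and rows downward; lengths in m; the calibration is good to about 2 mm. A picture is of the moment at which its call begins: read the wrist's pose just before it. calibration takes no time and is no camera call.
- env.hand_in(): hands the job in; it is judged then, once.
The state is a dict: "clock": time; "joint_positions": joint angles; "joint_vel": joint speeds; "effort": joint torques, N m; "ee_pos": TCP position; "ee_rot": TCP orientation; "contact_force": force on the tool from outside, world axes, zero at the start; "moment": the same for the moment, N m; "width": finger opening in m; "gripper_force": force on a finger pad.
Only numpy, scipy, OpenCV 4.12 (cv2) and the standard library are available. Lean on these libraries where they do the work, as an engineer would, in place of code of your own. Each camera call takes 0.05 s, during which the arm holds its last target. There are 200 camera calls.

## Working session

There is one attempt and no reset: what is moved stays moved. The work goes in short steps, Python scripts to look and compute and a tool call to move; the robot and the scene stay as the last step left them, time stands still between calls to the robot, and variables do not carry over. Pictures are saved under pics/ and viewed, at most 10 in all, crops included, and the job is handed in when it is done.

Besides the shell and the picture viewer there is one more tool, called after "Request:" as name(argument=value, ...), one argument or row to a line, values as JSON. arm_command: Moves the arm, as the interface text tells. Its arguments: {"type":"object","properties":{"moves":{"type":"array","items":{"type":"array","items":{"type":"number"}}},"squeeze":{"type":"number"}},"required":["moves"]}

```bash
ls; mkdir -p pics; python3 - <<'E'
from cell import env
import cv2,numpy as np
for n in ["scene","top"]:
    im=env.get_image(n); cv2.imwrite(f"pics/{n}0.png",im[:,:,::-1])
    c=env.calibration(n); print(n,np.round(c["camera_matrix"],2).tolist(),np.round(c["extrinsics"],4).tolist())
print(np.round(env.calibration("wrist")["tool_from_camera"],4).tolist(),env.state())
E
```

```text
pics
scene [[370.62, 0.0, 251.38], [0.0, 370.62, 189.95], [0.0, 0.0, 1.0]] [[-0.302, 0.7014, -0.6457, 1.1438], [0.9533, 0.2185, -0.2085, 0.2256], [-0.0052, -0.6785, -0.7346, 0.8277], [0.0, 0.0, 0.0, 1.0]]
top [[350.63, 0.0, 256.15], [0.0, 350.63, 193.4], [0.0, 0.0, 1.0]] [[0.0212, -0.993, 0.1165, 0.3534], [-0.9996, -0.0191, 0.019, 0.0089], [-0.0166, -0.1169, -0.993, 1.2375], [0.0, 0.0, 0.0, 1.0]]
[[-0.0007, -0.9566, -0.2913, 0.0751], [1.0, -0.0005, -0.0006, -0.0011], [0.0004, -0.2913, 0.9566, -0.1435], [0.0, 0.0, 0.0, 1.0]] {'clock': 0.1, 'joint_positions': array([-1.26940736e+00,  3.53595927e-01,  1.63406338e+00,  1.70084689e-05,
        1.15520756e+00, -2.39754999e-03]), 'joint_vel': array([ 0.00089574, -0.00287836, -0.0004289 ,  0.0007137 , -0.00199627,
       -0.0004031 ]), 'effort': array([-3.35635114e-04, -6.06358051e+01, -3.42818999e+01, -1.49353878e-04,
        3.95077601e-03,  4.04627841e-06]), 'ee_pos': array([ 0.18683761, -0.59596587,  0.23062457]), 'ee_rot': array([-3.10417539e+00, -4.75152279e-01,  2.73833399e-04]), 'contact_force': array([-0.60741084, -0.48972536, -0.75079502]), 'moment': array([-0.03385308, -0.01606222, -0.03199767]), 'gripper_force': 0.0, 'width': 0.08543585985274056}
```

View pics/top0.png

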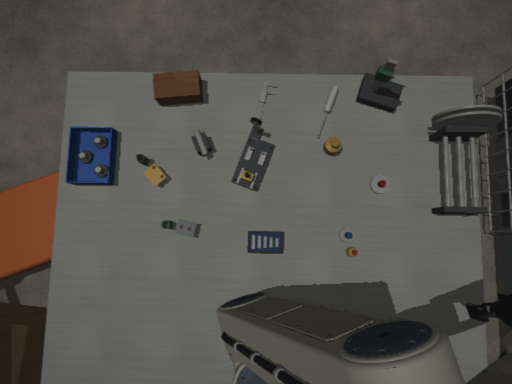

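View pics/scene0.png

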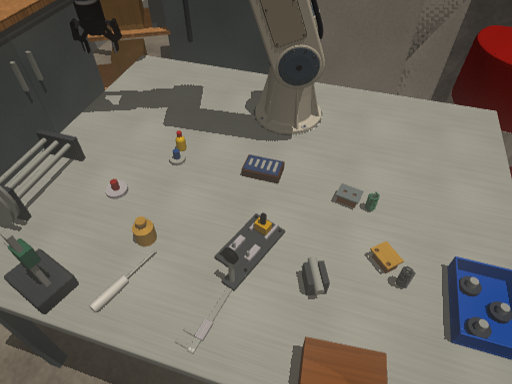

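The top view shows the nest at (253,163) with its jaw at (247,176), the brass shim at (155,175), the seat at (347,235) and the oil bottle at (352,252). The spare shim is at (186,228) and the spare seat at (380,184). The scene view agrees. I'll write helpers and take rough world positions from both views.

```bash
cat > h.py <<'E'
from cell import env
import cv2,numpy as np
from scipy.spatial.transform import Rotation as R
def cam(n):
    c=env.calibration(n)
    if n!="wrist": return c["camera_matrix"],c["extrinsics"]
    s=env.state(); T=np.eye(4); T[:3,:3]=R.from_rotvec(s["ee_rot"]).as_matrix(); T[:3,3]=s["ee_pos"]
    return c["camera_matrix"],T@c["tool_from_camera"]
def onplane(px,z,K,E):
    px=np.atleast_2d(px).astype(float)
    d=np.c_[px,np.ones(len(px))]@np.linalg.inv(K).T@E[:3,:3].T; o=E[:3,3]
    return o+d*((z-o[2])/d[:,2])[:,None]
def project(P,K,E):
    p=(np.atleast_2d(P)-E[:3,3])@E[:3,:3]; p=p@K.T; return p[:,:2]/p[:,2:]
def snap(n,name):
    K,E=cam(n); im=env.get_image(n); cv2.imwrite(f"pics/{name}.png",im[:,:,::-1])
    np.savez(f"pics/{name}.npz",K=K,E=E); return im,K,E
def load(name):
    d=np.load(f"pics/{name}.npz"); return cv2.imread(f"pics/{name}.png")[:,:,::-1].copy(),d["K"],d["E"]
def mask(im,lo,hi,ms=8):  # HSV (OpenCV) blobs
    m=cv2.inRange(cv2.cvtColor(im,cv2.COLOR_RGB2HSV),lo,hi)
    c,_=cv2.findContours(m,cv2.RETR_EXTERNAL,cv2.CHAIN_APPROX_NONE)
    return m,sorted([k for k in c if cv2.contourArea(k)>=ms],key=cv2.contourArea,reverse=True)
def totool(v):  # world vector -> tool axes, cm
    return np.round(100*R.from_rotvec(env.state()["ee_rot"]).as_matrix().T@np.asarray(v),2)
E
python3 - <<'E'
from h import *
import numpy as np,cv2
im=cv2.imread("pics/top0.png")[:,:,::-1].copy(); K,E=cam("top")
for nm,lo,hi,z in [("yellow/brass",(15,110,110),(32,255,255),.036),("blue",(105,90,60),(130,255,255),.042),("red",(0,120,90),(6,255,255),.042)]:
    m,cs=mask(im,lo,hi,6)
    for c in cs[:6]:
        r=cv2.minAreaRect(c); print(nm,cv2.contourArea(c),np.round(r[0],1),np.round(r[1],1),round(r[2]),np.round(onplane(r[0],z,K,E)[0],4))
pts={"nest":((253,163),.012),"jaw":((247,176),.074),"shim":((155,175),.036),"seat":((347,235),.042),"oil":((352,252),.07),"springa":((143,160),.07),"dial":((257,130),.138)}
for k,(p,z) in pts.items(): print(k,np.round(onplane(p,z,K,E)[0],3))
f=lambda x0,y0,w,h:cv2.resize(im[y0:y0+h,x0:x0+w],None,fx=5,fy=5,interpolation=cv2.INTER_CUBIC)
a=np.hstack([f(130,140,60,60),f(225,110,60,100)[:300],f(225,140,60,60)][0:1]+[f(222,112,60,60),f(328,210,38,60)])
b=np.hstack([f(222,142,60,60),f(155,205,60,60),f(328,210,38,60)])
cv2.imwrite("pics/c1.png",np.vstack([a,b])[:600,:800,::-1])
E
```

```text
yellow/brass 233.5 [154.5 174.1] [18.5 14. ] 48 [0.5552 0.388  0.036 ]
yellow/brass 86.0 [331.5 143.9] [11.6 14.1] 14 [ 0.6737 -0.228   0.036 ]
yellow/brass 24.0 [246.9 175.6] [11.   7.3] 21 [0.556  0.0653 0.036 ]
yellow/brass 8.5 [350.5 252. ] [6. 3.] 90 [ 0.3017 -0.2902  0.036 ]
blue 2285.0 [ 88.5 154.5] [42.7 57.9] 4 [0.6197 0.6227 0.042 ]
blue 528.5 [265. 242.] [18. 30.] 90 [ 0.329  -0.0016  0.042 ]
blue 17.5 [348.5 235. ] [4. 5.] 90 [ 0.3584 -0.2826  0.042 ]
red 9.5 [383.  182.5] [3. 4.] 90 [ 0.5396 -0.4019  0.042 ]
red 8.5 [354.5 252. ] [3. 4.] 0 [ 0.3023 -0.3021  0.042 ]
nest [0.606 0.046 0.012]
jaw [0.548 0.063 0.074]
shim [0.552 0.386 0.036]
seat [ 0.358 -0.278  0.042]
oil [ 0.303 -0.287  0.07 ]
springa [0.598 0.419 0.07 ]
dial [0.688 0.032 0.138]
```

View pics/c1.png

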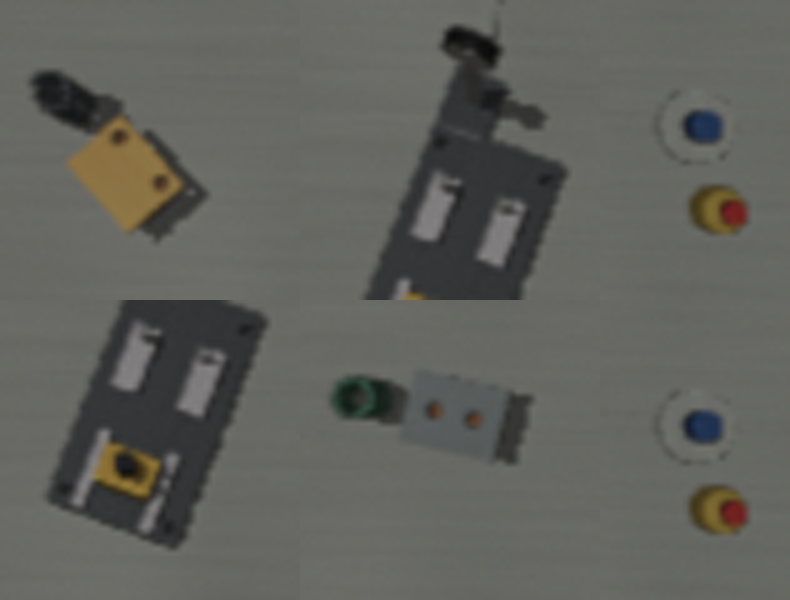

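The close-ups show the shim with its holes at about (153.8,167.2) and (162,176.4). The rests are centred at about (249.4,153.6) and (262.4,158.4), and the oil bottle is just below the seat. Next I'll get rough poses and head for a view over the nest.

```bash
python3 - <<'E'
from h import *
K,E=cam("top")
h0,h1=onplane([(153.8,167.2),(162,176.4)],.036,K,E); d=h0-h1; yaw=np.arctan2(-d[0],d[1]); 
c=(h0+h1)/2-.01457*np.array([np.cos(yaw),np.sin(yaw),0]); print("shim",c,np.degrees(yaw),np.linalg.norm(d))
a,b=onplane([(249.4,153.6),(262.4,158.4)],.022,K,E); d=a-b; yaw=np.arctan2(-d[0],d[1]); u=np.array([np.cos(yaw),np.sin(yaw),0])
n=(a+b)/2-.004*u; print("nest",n,np.degrees(yaw),np.linalg.norm(d))
print(env.calibration("wrist")["camera_matrix"][0])
s=env.state(); m=R.from_rotvec(s["ee_rot"]).as_matrix(); print("tool x yaw",np.degrees(np.arctan2(m[1,0],m[0,0])))
print(totool(np.array([n[0],n[1],.20])-s["ee_pos"]))
E
```

```text
shim [0.55364779 0.38717321 0.036     ] -46.373353971351754 0.044260285484088634
nest [0.62531895 0.0372095  0.022     ] -19.601243289660815 0.049180028061127166
[281.76382351   0.         259.38364078]
tool x yaw 17.405290668604405
[ 60.78 -47.3    3.12]
```

Request:
arm_command(
  moves=[
    [1, 3.04, -2.365, 0.156, 0, 0, 0],
    [1, 3.04, -2.365, 0.156, 0, 0, 0],
    [1, 3.04, -2.365, 0.156, 0, 0, 0],
    [1, 3.04, -2.365, 0.156, 0, 0, 0],
    [1, 3.04, -2.365, 0.156, 0, 0, 0],
    [1, 3.04, -2.365, 0.156, 0, 0, 0],
    [1, 3.04, -2.365, 0.156, 0, 0, 0],
    [1, 3.04, -2.365, 0.156, 0, 0, 0],
  ],
)

```text
clock: 0.77
ee_pos: [0.363, -0.3413, 0.2186]
ee_rot: [-3.105, -0.475, 0.0]
contact_force: [0.4, 0.1, 0.2]
width: 0.0853
gripper_force: 0.0
```

Request:
arm_command(
  moves=[
    [1, 3.04, -2.365, 0.156, 0, 0, 0],
    [1, 3.04, -2.365, 0.156, 0, 0, 0],
    [1, 3.04, -2.365, 0.156, 0, 0, 0],
    [1, 3.04, -2.365, 0.156, 0, 0, 0],
    [1, 3.04, -2.365, 0.156, 0, 0, 0],
    [1, 3.04, -2.365, 0.156, 0, 0, 0],
    [1, 3.04, -2.365, 0.156, 0, 0, 0],
    [1, 3.04, -2.365, 0.156, 0, 0, 0],
  ],
)

```text
clock: 1.43
ee_pos: [0.5385, -0.0879, 0.2061]
ee_rot: [-3.105, -0.476, 0.001]
contact_force: [1.1, -0.7, 0.3]
width: 0.0852
gripper_force: 0.0
```

Request:
arm_command(
  moves=[
    [1, 3.04, -2.365, 0.156, 0, 0, 0],
    [1, 3.04, -2.365, 0.156, 0, 0, 0],
    [1, 3.04, -2.365, 0.156, 0, 0, 0],
    [1, 3.04, -2.365, 0.156, 0, 0, 0],
    [1, 0, 0, 0, 0, 0, -7],
    [1, 0, 0, 0, 0, 0, -7],
    [1, 0, 0, 0, 0, 0, -7],
    [1, 0, 0, 0, 0, 0, -7],
  ],
)

```text
clock: 2.1
ee_pos: [0.6254, 0.0373, 0.1994]
ee_rot: [-2.894, -1.222, 0.002]
contact_force: [-0.4, 0.2, -0.0]
width: 0.0856
gripper_force: 0.0
```

Request:
arm_command(
  moves=[
    [1, 0, 0, 0, 0, 0, -7],
    [1, 0, 0, 0, 0, 0, -7],
    [1, 0, 0, 0, 0, 0, -7],
    [1, 0, 0, 0, 0, 0, -4],
    [1, 0, 0, 0, 0, 0, 0],
    [1, 0, 0, 0, 0, 0, 0],
    [1, 0, 0, 0, 0, 0, 0],
    [1, 0, 0, 0, 0, 0, 0],
  ],
)

```text
clock: 2.77
ee_pos: [0.6256, 0.0368, 0.2]
ee_rot: [-2.569, -1.809, 0.0]
contact_force: [-1.2, 0.6, 0.9]
width: 0.0854
gripper_force: 0.0
```

```bash
python3 - <<'E'
from h import *
im,K,E=snap("wrist","w1"); s=env.state(); print(s["ee_pos"],s["clock"],s["joint_positions"])
m=R.from_rotvec(s["ee_rot"]).as_matrix(); print("tool x yaw",np.degrees(np.arctan2(m[1,0],m[0,0])),m[2])
E
```

```text
[0.62555888 0.0368527  0.19999723] 2.8167 [5.64379726e-02 3.85515750e-01 1.65936241e+00 2.45639730e-05
 1.09689907e+00 3.99795815e-01]
tool x yaw 70.32640265829971 [-5.17138912e-05 -1.78533461e-04 -9.99999983e-01]
```

View pics/w1.png

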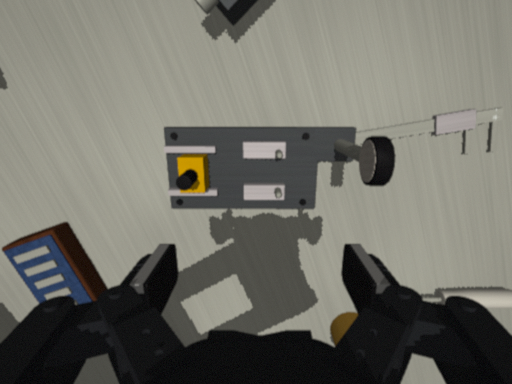

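The wrist view shows the nest unobstructed: rests at (264,150) and (264,191), pins near (279,155) and (279,194), and the jaw at (192,175) with the dial to its right. I'll fix the pose from the rests, then go lower for a closer look.

```bash
cat >> h.py <<'E'
def rests(im,K,E,box,thr=130):
    g=cv2.cvtColor(im,cv2.COLOR_RGB2GRAY); x0,y0,x1,y1=box
    m=np.zeros_like(g); m[y0:y1,x0:x1]=(g[y0:y1,x0:x1]>thr)*255
    m=cv2.morphologyEx(m,cv2.MORPH_CLOSE,np.ones((3,3)))
    cs,_=cv2.findContours(m,cv2.RETR_EXTERNAL,cv2.CHAIN_APPROX_NONE)
    cs=sorted(cs,key=cv2.contourArea)[-2:]; out=[]
    for c in cs:
        p=onplane(c.reshape(-1,2),.022,K,E)[:,:2]; r=cv2.minAreaRect((p*1000).astype(np.float32)); b=cv2.boxPoints(r)
        e=max(b[1]-b[0],b[2]-b[1],key=np.linalg.norm); out.append((np.array(r[0])/1000,np.round(r[1],1),np.degrees(np.arctan2(e[1],e[0]))))
        print("rest",out[-1],cv2.boundingRect(c))
    return out
E
python3 - <<'E'
from h import *
im,K,E=load("w1")
o=rests(im,K,E,(225,135,300,205))
a,b=sorted([x[0] for x in o],key=lambda p:-p[1]); d=a-b; yaw=np.arctan2(-d[0],d[1]); print(np.degrees(yaw),np.linalg.norm(d))
n=(a+b)/2-.004*np.array([np.cos(yaw),np.sin(yaw)]); print("nest",n)
m,cs=mask(im,(15,110,110),(32,255,255),50)
for c in cs[:3]:print("yel",cv2.boundingRect(c))
E
```

```text
rest (array([0.62387366, 0.0165617 ]), array([17.4, 47.6]), np.float32(-19.745974)) (244, 185, 41, 15)
rest (array([0.64078125, 0.06408377]), array([17., 48.]), np.float32(-19.740889)) (243, 142, 43, 16)
-19.5847463246881 0.050440198677640234
nest [0.62855887 0.04166354]
yel (177, 156, 29, 37)
```

Request:
arm_command(
  moves=[
    [1, 0.14, 0.17, 2.5, 0, 0, 0],
    [1, 0.14, 0.17, 2.5, 0, 0, 0],
    [1, 0.14, 0.17, 2.5, 0, 0, 0],
    [1, 0.14, 0.17, 2.5, 0, 0, 0],
    [1, 0, 0, 0, 0, 0, 0],
    [1, 0, 0, 0, 0, 0, 0],
    [1, 0, 0, 0, 0, 0, 0],
    [1, 0, 0, 0, 0, 0, 0],
  ],
)

```text
clock: 3.48
ee_pos: [0.635, 0.0399, 0.102]
ee_rot: [2.566, 1.81, 0.003]
contact_force: [0.4, 0.3, -0.3]
width: 0.0851
gripper_force: 0.0
```

```bash
python3 - <<'E'
from h import *
im,K,E=snap("wrist","w2"); s=env.state(); print(s["ee_pos"],s["clock"])
n=np.array([.6286,.0417]);u=np.array([np.cos(-.3445),np.sin(-.3445)]);v=np.array([-u[1],u[0]])
P=[np.r_[n+u*.02007+v*q*.02229,.042] for q in (1,-1)]
print("pin px expected",project(P,K,E).round(1))
p=project([np.r_[n+u*a+v*b,.022] for a in(-.02,.028) for b in(-.034,.034)],K,E).round(0); print(p)
x0,y0=p.min(0).astype(int)-12; x1,y1=p.max(0).astype(int)+12
o=rests(im,K,E,(x0,y0,x1,y1))
c=cv2.resize(im[y0-10:y1+10,x0-10:x1+10],None,fx=4,fy=4,interpolation=cv2.INTER_CUBIC); print(c.shape,x0-10,y0-10); cv2.imwrite("pics/c2.png",c[:600,:800,::-1])
E
```

```text
[0.63505027 0.03987831 0.10201329] 3.5333
pin px expected [[277.4 183.8]
 [276.2 238.2]]
[[229. 240.]
 [226. 163.]
 [284. 240.]
 [286. 163.]]
rest (array([0.62481177, 0.01983143]), array([10.3, 48.1]), np.float32(-19.722263)) (228, 222, 57, 12)
rest (array([0.64037036, 0.06339066]), array([19.3, 48.4]), np.float32(-21.166906)) (226, 163, 60, 25)
(484, 416, 3) 204 141
```

View pics/c2.png

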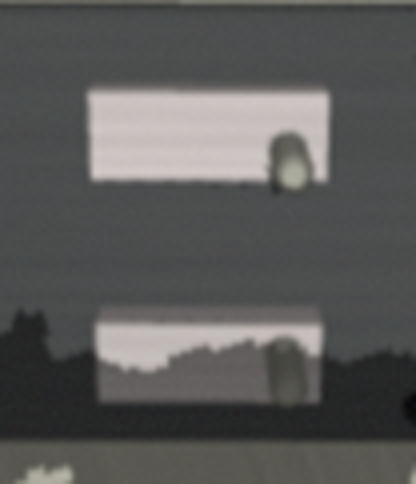

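The pins lean towards the bottom of the crop, with the upper pin's top at about (277.0,183.5), within 0.5 px of the prediction. The rest edges are clear too, so I'll check the nest pose from them once more and work out the move to the shim.

```bash
python3 - <<'E'
from h import *
im,K,E=load("w2")
t=lambda x,y:((x+.5)/4-.5+204,(y+.5)/4-.5+141)
up=[t(89,91),t(330,91),t(329,181),t(91,181)]; lo=[t(96,322),t(322,322),t(322,403),t(97,403)]
W=onplane(up+lo,.022,K,E)[:,:2]*1000
Nl=np.array([(-20,34),(28,34),(28,16),(-20,16),(-20,-16),(28,-16),(28,-34),(-20,-34)],float)
a,b=W-W.mean(0),Nl-Nl.mean(0)
ang=np.arctan2((b[:,0]*a[:,1]-b[:,1]*a[:,0]).sum(),(a*b).sum()); Rm=np.array([[np.cos(ang),-np.sin(ang)],[np.sin(ang),np.cos(ang)]])
n=W.mean(0)-Rm@Nl.mean(0); print("nest",n,np.degrees(ang)); print(((W-n)@Rm-Nl).round(1).tolist())
pt=onplane([t(292,172)],.042,K,E)[:,:2]*1000; print("pin0 in nest",(pt-n)@Rm)
s=env.state(); m=R.from_rotvec(s["ee_rot"]).as_matrix(); print("yaw",np.degrees(np.arctan2(m[1,0],m[0,0])),s["ee_pos"])
print("to shim",totool(np.array([.5536,.3872,.17])-s["ee_pos"]))
E
```

```text
nest [628.37681727  41.33730314] -19.821837692429067
[[-0.2, 0.3], [0.2, 0.4], [0.6, -0.3], [-0.3, -0.4], [-0.2, 0.4], [0.0, 0.5], [0.6, -0.5], [-0.6, -0.6]]
pin0 in nest [[19.57003993 22.88938907]]
yaw 70.39364289145485 [0.63505027 0.03987831 0.10201329]
to shim [ 29.99 -19.31  -6.82]
```

Request:
arm_command(
  moves=[
    [1, 3.0, -1.93, -1.5, 0, 0, 0],
    [1, 3.0, -1.93, -1.5, 0, 0, 0],
    [1, 3.0, -1.93, -1.5, 0, 0, 0],
    [1, 3.0, -1.93, -1.5, 0, 0, 0],
    [1, 3.0, -1.93, -0.8, 0, 0, 0],
    [1, 3.0, -1.93, 0, 0, 0, 0],
    [1, 3.0, -1.93, 0, 0, 0, 0],
    [1, 3.0, -1.93, 0, 0, 0, 0],
  ],
)

```text
clock: 4.2
ee_pos: [0.5689, 0.3197, 0.1702]
ee_rot: [2.567, 1.811, 0.005]
contact_force: [0.9, -0.1, -0.8]
width: 0.0856
gripper_force: 0.0
```

Request:
arm_command(
  moves=[
    [1, 3.0, -1.93, 0, 0, 0, 0],
    [1, 3.0, -1.93, 0, 0, 0, 0],
    [1, 0, 0, 0, 0, 0, 6.7],
    [1, 0, 0, 0, 0, 0, 6.7],
    [1, 0, 0, 0, 0, 0, 6.7],
    [1, 0, 0, 0, 0, 0, 6.7],
    [1, 0, 0, 0, 0, 0, 0],
    [1, 0, 0, 0, 0, 0, 0],
  ],
)

```text
clock: 4.87
ee_pos: [0.553, 0.3874, 0.1693]
ee_rot: [-2.914, -1.172, -0.003]
contact_force: [-0.3, -0.7, 1.0]
width: 0.0852
gripper_force: 0.0
```

```bash
cat > shim.py <<'E'
from h import *
def brass(im,K,E,z,box=None):
    h,cs=mask(im,(12,90,70),(32,255,255),200); c=cs[0]; print("bbox",cv2.boundingRect(c))
    p=onplane(c.reshape(-1,2),z,K,E)[:,:2]*1000; r=cv2.minAreaRect(p.astype(np.float32)); print("rect",r)
    full=np.zeros(h.shape,np.uint8); cv2.drawContours(full,[c],-1,255,-1)
    full=cv2.erode(full,np.ones((3,3))); hol=cv2.bitwise_and(full,255-h)
    hc,_=cv2.findContours(hol,cv2.RETR_EXTERNAL,cv2.CHAIN_APPROX_NONE)
    hc=sorted(hc,key=cv2.contourArea)[-2:]
    px=[np.array(cv2.minAreaRect(k)[0]) for k in hc]; print("holes px",px,[cv2.boundingRect(k) for k in hc])
    return r,px
E
python3 - <<'E'
from shim import *
im,K,E=snap("wrist","w3"); s=env.state(); m=R.from_rotvec(s["ee_rot"]).as_matrix(); print("yaw",np.degrees(np.arctan2(m[1,0],m[0,0])),s["ee_pos"],s["clock"],s["joint_positions"])
r,px=brass(im,K,E,.036); print(onplane(px,.036,K,E))
E
```

```text
yaw 43.83331755747924 [0.55299251 0.38731846 0.16907815] 4.9167 [6.08761612e-01 4.87342661e-01 1.57330024e+00 3.13704871e-05
 1.07960382e+00 1.41450757e+00]
bbox (234, 149, 53, 66)
rect ((555.6340942382812, 390.0054016113281), (68.20825958251953, 51.70537185668945), 43.42348098754883)
holes px [array([277.35293579, 202.58827209]), array([278. , 159.5])] [(276, 200, 3, 6), (277, 157, 3, 6)]
[[0.55262714 0.3622223  0.036     ]
 [0.58497763 0.39348364 0.036     ]]
```

View pics/w3.png

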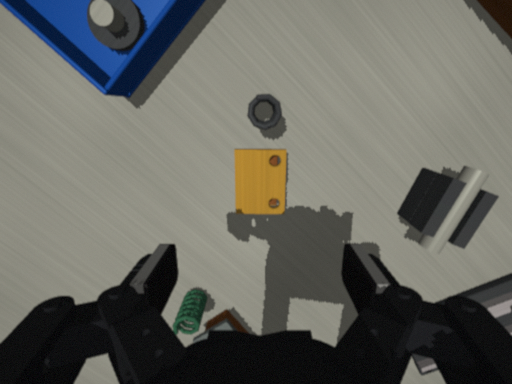

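The wrist view shows the brass shim at (260,182), holes on its right at (275,160) and (274,203), with the black spring above and clear of it. I'll go down and grip across its x sides.

Request:
arm_command(
  moves=[
    [1, 0.37, 0, 3.2, 0, 0, 0.4],
    [1, 0, 0, 3.2, 0, 0, 0],
    [1, 0, 0, 3.2, 0, 0, 0],
    [1, 0, 0, 3.2, 0, 0, 0],
    [1, 0, 0, 0.7, 0, 0, 0],
    [1, 0, 0, 0.7, 0, 0, 0],
    [1, 0, 0, 0.7, 0, 0, 0],
    [1, 0, 0, 0, 0, 0, 0],
  ],
)

```text
clock: 5.58
ee_pos: [0.5558, 0.39, 0.0195]
ee_rot: [-2.92, -1.158, -0.001]
contact_force: [-0.0, 0.4, 0.2]
width: 0.0848
gripper_force: 0.0
```

Request:
arm_command(
  moves=[
    [0.5, 0, 0, 0, 0, 0, 0],
    [0.5, 0, 0, 0, 0, 0, 0],
    [0.5, 0, 0, 0, 0, 0, 0],
    [0.5, 0, 0, 0, 0, 0, 0],
    [0.5, 0, 0, 0, 0, 0, 0],
    [0.5, 0, 0, 0, 0, 0, 0],
    [0.5, 0, 0, 0, 0, 0, 0],
    [0.5, 0, 0, 0, 0, 0, 0],
  ],
  squeeze=50,
)

```text
clock: 6.25
ee_pos: [0.5561, 0.3903, 0.0208]
ee_rot: [-2.92, -1.157, -0.003]
contact_force: [-1.9, -0.9, 6.8]
width: 0.0496
gripper_force: 51.1
```

Request:
arm_command(
  moves=[
    [0.5, 0, 0, -1, 0, 0, 0],
    [0.5, 0, 0, -2, 0, 0, 0],
    [0.5, 0, 0, -3, 0, 0, 0],
    [0.5, 0, 0, -3, 0, 0, 0],
    [0.5, 0, 0, -1, 0, 0, 0],
    [0.5, 0, 0, 0, 0, 0, 0],
    [0.5, 0, 0, 0, 0, 0, 0],
    [0.5, 0, 0, 0, 0, 0, 0],
  ],
)

```text
clock: 6.92
ee_pos: [0.5544, 0.389, 0.1175]
ee_rot: [2.92, 1.156, -0.004]
contact_force: [-0.5, -0.8, -1.9]
width: 0.0493
gripper_force: 52.7
```

```bash
python3 - <<'E'
from shim import *
im,K,E=snap("wrist","w4"); s=env.state(); m=R.from_rotvec(s["ee_rot"]).as_matrix(); print("yaw",np.degrees(np.arctan2(m[1,0],m[0,0])),s["ee_pos"],s["clock"],s["contact_force"],s["width"])
zt=s["ee_pos"][2]+.016
r,px=brass(im,K,E,zt); w=onplane(px,zt,K,E); print("holes in tool mm",((w-s["ee_pos"])@m*1000).round(2))
print("centre in tool",((np.r_[np.array(r[0])/1000,zt]-s["ee_pos"])@m*1000).round(2))
x,y,a,b=cv2.boundingRect(mask(im,(12,90,70),(32,255,255),200)[1][0]); c=im[y-15:y+b+15,x-15:x+a+15]; c=cv2.resize(c,None,fx=4,fy=4,interpolation=cv2.INTER_CUBIC); print(x-15,y-15,c.shape); cv2.imwrite("pics/c4.png",c[:600,:800,::-1])
E
```

```text
yaw 43.20934774505422 [0.55422944 0.3889676  0.11711188] 6.9667 [-0.12537664  0.01111055 -2.05456977] 0.04936184340657207
bbox (206, 159, 107, 160)
rect ((560.8975830078125, 396.0426940917969), (87.66970825195312, 51.50469970703125), 43.51946258544922)
holes px [array([286.34341431, 295.99810791]), array([288.85296631, 220.08825684])] [(278, 291, 19, 13), (280, 212, 19, 17)]
holes in tool mm [[-20.12  13.67 -15.94]
 [ 23.48  13.71 -16.08]]
centre in tool [  9.65  -0.6  -16.03]
191 144 (760, 548, 3)
```

View pics/c4.png

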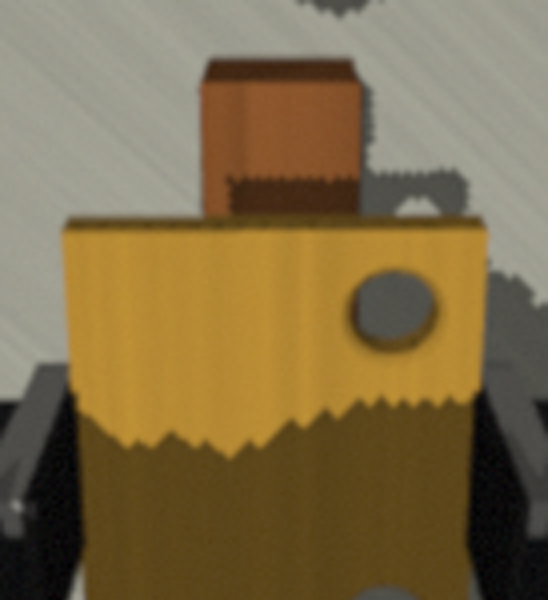

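The shim is held flat: the +y hole's upper rim is centred near px (289.1,221.4) and the top edge is at row 200.6. From those I'll get the in-hand offset and the carry move.

```bash
python3 - <<'E'
from shim import *
im,K,E=load("w4"); s=env.state(); m=R.from_rotvec(s["ee_rot"]).as_matrix(); p0=s["ee_pos"]
T=lambda px,h:((onplane(px,p0[2]+h,K,E)-p0)@m*1000).round(2)
t=lambda x,y:((x+.5)/4-.5+191,(y+.5)/4-.5+144)
for h in (.0152,.0165): print(T([t(394,311),t(66,228),t(486,228)],h).tolist())
n=np.array([.6284,.0414]);a=np.radians(-19.75);u=np.array([np.cos(a),np.sin(a)]);v=np.array([-u[1],u[0]])
g=n+.0055*u; print("goal xy",g, "toolmove",totool(np.r_[g,p0[2]]-p0))
E
```

```text
[[22.47, 13.95, -15.28], [33.25, -25.79, -15.29], [33.22, 24.68, -15.31]]
[[23.01, 13.8, -16.58], [33.68, -25.53, -16.59], [33.65, 24.42, -16.62]]
goal xy [0.63357647 0.03954146] toolmove [-18.14  30.9    0.04]
```

Request:
arm_command(
  moves=[
    [0.5, -1.2, 2.05, 0, 0, 0, 0],
    [0.5, -1.81, 3.09, 0, 0, 0, 0],
    [0.5, -1.81, 3.09, 0, 0, 0, 0],
    [0.5, -1.81, 3.09, 0, 0, 0, 0],
    [0.5, -1.81, 3.09, 0, 0, 0, 0],
    [0.5, -1.81, 3.09, 0, 0, 0, 0],
    [0.5, -1.81, 3.09, 0, 0, 0, 0],
    [0.5, -1.81, 3.09, 0, 0, 0, 0],
  ],
)

```text
clock: 7.63
ee_pos: [0.6155, 0.1203, 0.1173]
ee_rot: [-2.92, -1.157, 0.004]
contact_force: [0.8, 1.0, -1.6]
width: 0.0493
gripper_force: 52.7
```

Request:
arm_command(
  moves=[
    [0.5, -1.81, 3.09, 0, 0, 0, 0],
    [0.5, -1.81, 3.09, 0, 0, 0, 0],
    [0.5, -0.65, 1.12, 0, 0, 0, 0],
    [0.5, 0, 0, 0, 0, 0, -6.75],
    [0.5, 0, 0, 0, 0, 0, -6.75],
    [0.5, 0, 0, 0, 0, 0, -6.75],
    [0.5, 0, 0, 0, 0, 0, -6.75],
    [0.5, 0, 0, 0, 0, 0, 0],
  ],
)

```text
clock: 8.3
ee_pos: [0.6343, 0.0399, 0.1175]
ee_rot: [-2.564, -1.813, 0.003]
contact_force: [-0.9, -0.4, -2.0]
width: 0.0495
gripper_force: 52.7
```

```bash
cat > go.py <<'E'
from h import *
def rel(goal,yaw):
    s=env.state(); m=R.from_rotvec(s["ee_rot"]).as_matrix(); y=np.degrees(np.arctan2(m[1,0],m[0,0]))
    print("t",s["clock"],"pos",s["ee_pos"].round(4),"yaw",round(y,2),"tilt",m[2,:2].round(4),"F",s["contact_force"].round(1),"w",round(s["width"],4))
    print("tool cm",totool(np.asarray(goal)-s["ee_pos"]),"wz",round((y-yaw+180)%360-180,2))
N=np.array([.6284,.0414]);A=np.radians(-19.75);U=np.array([np.cos(A),np.sin(A)]);V=np.array([-U[1],U[0]])
def nest(x,y,z): return np.r_[N+U*x+V*y,z]
E
python3 -c "
from go import *
rel(nest(.0059,.0002,.05),70.25)"
```

```text
t 8.3 pos [0.6343 0.0399 0.1175] yaw 70.51 tilt [-0.0009 -0.0024] F [-0.9 -0.4 -2. ] w 0.0495
tool cm [-0.03 -0.    6.75] wz 0.26
```

Request:
arm_command(
  moves=[
    [0.5, -0.03, 0, 2, 0, 0, 0.25],
    [0.5, 0, 0, 2, 0, 0, 0],
    [0.5, 0, 0, 2, 0, 0, 0],
    [0.5, 0, 0, 1.2, 0, 0, 0],
    [0.5, 0, 0, 0.7, 0, 0, 0],
    [0.5, 0, 0, 0, 0, 0, 0],
    [0.5, 0, 0, 0, 0, 0, 0],
    [0.5, 0, 0, 0, 0, 0, 0],
  ],
)

```text
clock: 8.97
ee_pos: [0.6359, 0.0396, 0.041]
ee_rot: [2.574, 1.8, 0.002]
contact_force: [-0.3, -0.6, -1.7]
width: 0.0493
gripper_force: 52.7
```

```bash
python3 - <<'E'
from go import *
im,K,E=snap("wrist","w5"); rel(nest(.0059,.0002,.012),70.25)
c=cv2.resize(im[150:330,190:330],None,fx=4.2,fy=3.3,interpolation=cv2.INTER_CUBIC)
c=cv2.resize(im[185:330,200:330],None,fx=4,fy=4,interpolation=cv2.INTER_CUBIC); c=cv2.convertScaleAbs(c,alpha=1.6); cv2.imwrite("pics/c5.png",c[:,:,::-1]); print(c.shape)
E
```

```text
t 9.0167 pos [0.636  0.0395 0.0412] yaw 69.93 tilt [0.0007 0.0016] F [-0.6 -0.1 -2.1] w 0.0491
tool cm [-0.06 -0.2   2.92] wz -0.32
(580, 520, 3)
```

View pics/c5.png

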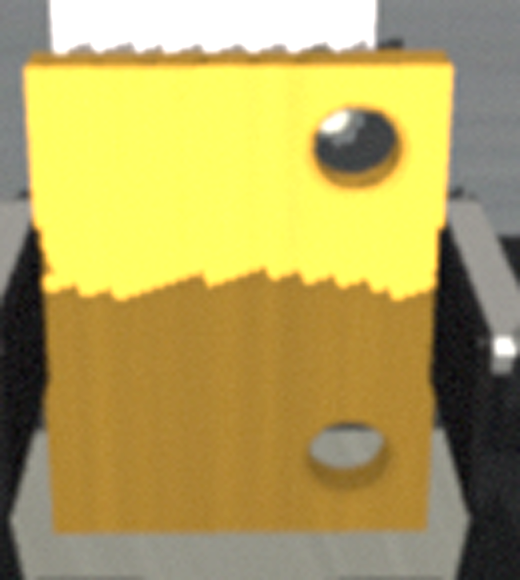

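The pin top shows through the +y hole at crop (342,125), while the hole's centre is (357,145), so the shim sits about 2 mm too far along +x. The pose readout says the same. I'll check that numerically.

```bash
python3 - <<'E'
from go import *
im,K,E=load("w5"); rel(nest(.0059,.0002,.0385),70.25)
t=lambda p:((p+.5)*4-.5-np.array([200,185])*4).round(0).tolist()
print("pin crop px pred",t(project([nest(.02007,.02229,.042)],K,E)), "pin radius edge -x", t(project([nest(.01607,.02229,.042)],K,E)))
s=env.state();m=R.from_rotvec(s["ee_rot"]).as_matrix()
hol=lambda x,y,h:s["ee_pos"]+m@np.array([x,y,-h])
print("hole pred",t(project([hol(.02229,.01457-.0006,.0152),hol(.02229-.0055,.01457-.0006,.0152),hol(-.02229,.01457-.0006,.0152)],K,E)))
E
```

```text
t 9.0167 pos [0.636  0.0395 0.0412] yaw 69.93 tilt [0.0007 0.0016] F [-0.6 -0.1 -2.1] w 0.0491
tool cm [-0.06 -0.19  0.27] wz -0.32
pin crop px pred [[331.0, 114.0]] pin radius edge -x [[302.0, 114.0]]
hole pred [[355.0, 150.0], [354.0, 192.0], [346.0, 459.0]]
```

Request:
arm_command(
  moves=[
    [0.5, -0.07, -0.19, 0.1, 0, 0, -0.3],
    [0.5, 0, 0, 0, 0, 0, 0],
    [0.5, 0, 0, 0, 0, 0, 0],
    [0.5, 0, 0, 0, 0, 0, 0],
    [0.5, 0, 0, 0, 0, 0, 0],
    [0.5, 0, 0, 0, 0, 0, 0],
    [0.5, 0, 0, 0, 0, 0, 0],
    [0.5, 0, 0, 0, 0, 0, 0],
  ],
)

```text
clock: 9.68
ee_pos: [0.6331, 0.0395, 0.039]
ee_rot: [-2.569, -1.808, 0.0]
contact_force: [0.5, -0.6, -1.7]
width: 0.0493
gripper_force: 52.7
```

```bash
python3 - <<'E'
from go import *
rel(nest(.0059,.0002,.0385),70.25)
im,K,E=snap("wrist","w6"); rel(nest(.0059,.0002,.0385),70.25)
E
```

```text
t 9.6833 pos [0.6331 0.0395 0.039 ] yaw 70.26 tilt [-0. -0.] F [ 0.5 -0.6 -1.7] w 0.0493
tool cm [0.04 0.08 0.05] wz 0.01
t 9.7333 pos [0.6331 0.0395 0.039 ] yaw 70.26 tilt [ 0. -0.] F [-0.8 -0.8 -2.9] w 0.0495
tool cm [0.04 0.08 0.05] wz 0.01
```

Request:
arm_command(
  moves=[
    [0.5, 0.03, 0.08, 0, 0, 0, 0],
    [0.5, 0, 0, 0, 0, 0, 0],
    [0.5, 0, 0, 0.3, 0, 0, 0],
    [0.5, 0, 0, 0.3, 0, 0, 0],
    [0.5, 0, 0, 0.3, 0, 0, 0],
    [0.5, 0, 0, 0.3, 0, 0, 0],
    [0.5, 0, 0, 0, 0, 0, 0],
    [0.5, 0, 0, 0, 0, 0, 0],
  ],
)

```text
clock: 10.4
ee_pos: [0.6337, 0.0394, 0.0267]
ee_rot: [-2.569, -1.807, 0.001]
contact_force: [0.3, 0.3, -1.9]
width: 0.0495
gripper_force: 52.7
```

```bash
python3 - <<'E'
from go import *
im,K,E=snap("wrist","w7"); rel(nest(.0059,.0002,.013),70.25)
c=cv2.resize(im[185:330,200:330],None,fx=4,fy=4,interpolation=cv2.INTER_CUBIC); c=cv2.convertScaleAbs(c,alpha=1.6); cv2.imwrite("pics/c7.png",c[:,:,::-1])
E
```

```text
t 10.45 pos [0.6339 0.0394 0.0269] yaw 70.25 tilt [-0.0001 -0.0003] F [ 0.4 -0.2 -1.2] w 0.0493
tool cm [0.02 0.01 1.39] wz 0.0
```

View pics/c7.png

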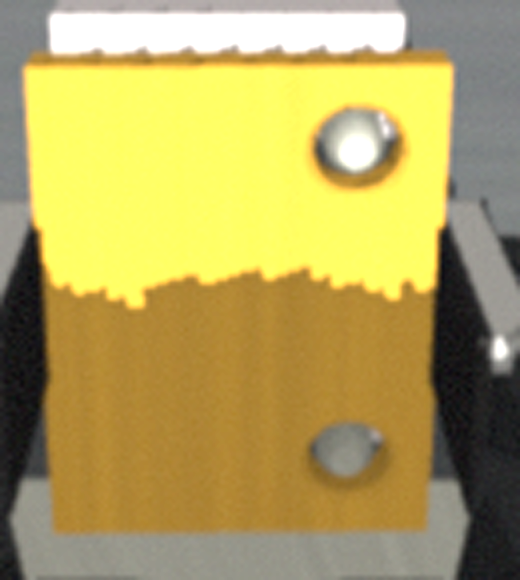

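Both pins are centred in their holes, at crop (355,145) and (347,450), so I can lower the rest of the way.

Request:
arm_command(
  moves=[
    [0.5, 0, 0, 0.3, 0, 0, 0],
    [0.5, 0, 0, 0.3, 0, 0, 0],
    [0.5, 0, 0, 0.3, 0, 0, 0],
    [0.5, 0, 0, 0.2, 0, 0, 0],
    [0.5, 0, 0, 0.1, 0, 0, 0],
    [0.5, 0, 0, 0, 0, 0, 0],
    [0.5, 0, 0, 0, 0, 0, 0],
    [0.5, 0, 0, 0, 0, 0, 0],
  ],
)

```text
clock: 11.12
ee_pos: [0.6341, 0.0395, 0.0152]
ee_rot: [2.569, 1.808, 0.0]
contact_force: [0.8, -0.9, -1.2]
width: 0.0494
gripper_force: 52.7
```

Request:
arm_command(
  moves=[
    [0.5, 0, 0, 0.1, 0, 0, 0],
    [0.5, 0, 0, 0.05, 0, 0, 0],
    [0.5, 0, 0, 0.05, 0, 0, 0],
    [0.5, 0, 0, 0.05, 0, 0, 0],
    [0.5, 0, 0, 0, 0, 0, 0],
    [0.5, 0, 0, 0, 0, 0, 0],
    [0.5, 0, 0, 0, 0, 0, 0],
    [0.5, 0, 0, 0, 0, 0, 0],
  ],
)

```text
clock: 11.78
ee_pos: [0.634, 0.0395, 0.0129]
ee_rot: [2.569, 1.808, 0.0]
contact_force: [-3.4, 0.8, 5.7]
width: 0.0496
gripper_force: 53.4
```

Request:
arm_command(
  moves=[
    [0.7, 0, 0, 0, 0, 0, 0],
    [0.7, 0, 0, 0, 0, 0, 0],
    [0.7, 0, 0, 0, 0, 0, 0],
    [0.7, 0, 0, 0, 0, 0, 0],
    [0.7, 0, 0, -0.5, 0, 0, 0],
    [0.7, 0, 0, -1.5, 0, 0, 0],
    [0.7, 0, 0, -3, 0, 0, 0],
    [0.7, 0, 0, -3, 0, 0, 0],
  ],
)

```text
clock: 12.45
ee_pos: [0.633, 0.0394, 0.0927]
ee_rot: [-2.568, -1.807, 0.003]
contact_force: [0.4, 0.4, 0.4]
width: 0.0595
gripper_force: 0.0
```

```bash
python3 - <<'E'
from shim import *
from go import *
im,K,E=snap("wrist","w8"); rel(np.r_[.358,-.280,.17],70.25)
r,px=brass(im,K,E,.028); c=np.array(r[0])/1000; print("shim in nest mm",((c-N)@np.c_[U,V]*1000).round(1))
q=onplane(px,.028,K,E)[:,:2]; print("holes nest",((q-N)@np.c_[U,V]*1000).round(1))
it,Kt,Et=snap("top","t1"); m,cs=mask(it,(105,90,60),(130,255,255),6)
for c in cs: 
  M=cv2.moments(c); p=(M["m10"]/M["m00"],M["m01"]/M["m00"]); print("blue",p,onplane(p,.04,Kt,Et))
m,cs=mask(it,(20,110,90),(32,255,255),4)
for c in cs: print("yel",cv2.boundingRect(c))
E
```

```text
t 12.5 pos [0.6369 0.0397 0.0995] yaw 70.25 tilt [0.0026 0.006 ] F [ 2.3 -0.6  4.8] w 0.06
tool cm [-39.49 -15.41  -7.24] wz 0.0
bbox (227, 166, 69, 82)
rect ((633.7918090820312, 39.76187515258789), (67.3592300415039, 52.34040832519531), 70.23738861083984)
holes px [array([279., 237.]), array([279.5, 182. ])] [(273, 229, 13, 17), (273, 175, 14, 15)]
shim in nest mm [5.6 0.3]
holes nest [[ 20.6 -24.4]
 [ 20.   21.6]]
blue (88.62001752080596, 154.59548839246605) [[0.61976792 0.62323226 0.04      ]]
blue (348.67619047619047, 234.89523809523806) [[ 0.35881365 -0.28369075  0.04      ]]
yel (349, 248, 7, 9)
```

The shim is home at nest (5.6, 0.3) mm. Next I'll move over to the steel seat.

Request:
arm_command(
  moves=[
    [0.7, 0, 0, -2.4, 0, 0, 0],
    [0.7, -2.5, -1.0, -2.4, 0, 0, 0],
    [0.7, -3.6, -1.4, -2.4, 0, 0, 0],
    [0.7, -3.6, -1.4, 0, 0, 0, 0],
    [0.7, -3.6, -1.4, 0, 0, 0, 0],
    [0.7, -3.6, -1.4, 0, 0, 0, 0],
    [0.7, -3.6, -1.4, 0, 0, 0, 0],
    [0.7, -3.6, -1.4, 0, 0, 0, 0],
  ],
)

```text
clock: 13.22
ee_pos: [0.4647, -0.1541, 0.1625]
ee_rot: [2.569, 1.808, 0.0]
contact_force: [-0.3, -0.4, 0.7]
width: 0.06
gripper_force: 0.0
```

Request:
arm_command(
  moves=[
    [0.7, -3.6, -1.4, 0, 0, 0, 0],
    [0.7, -3.6, -1.4, 0, 0, 0, 0],
    [0.7, -3.6, -1.4, 0, 0, 0, 0],
    [0.7, -3.6, -1.4, 0, 0, 0, 0],
    [0.7, -1.0, -0.4, 0, 0, 0, 0],
    [0.7, 0, 0, 0, 0, 0, 7],
    [0.7, 0, 0, 0, 0, 0, 7],
    [0.7, 0, 0, 0, 0, 0, 7],
  ],
)

```text
clock: 13.88
ee_pos: [0.3575, -0.278, 0.1625]
ee_rot: [-2.86, -1.299, -0.0]
contact_force: [-0.6, 0.2, -0.6]
width: 0.0598
gripper_force: 0.0
```

Request:
arm_command(
  moves=[
    [0.7, 0, 0, 0, 0, 0, 7],
    [0.7, 0, 0, 0, 0, 0, 7],
    [0.7, 0, 0, 0, 0, 0, 7],
    [0.7, 0, 0, 0, 0, 0, 7],
    [0.7, 0, 0, 0, 0, 0, 7],
    [0.7, 0, 0, 0, 0, 0, 4],
    [0.7, 0, 0, 0, 0, 0, 0],
    [0.7, 0, 0, 0, 0, 0, 0],
  ],
)

```text
clock: 14.55
ee_pos: [0.3579, -0.2776, 0.1625]
ee_rot: [-3.128, -0.285, -0.0]
contact_force: [0.2, -0.8, -0.1]
width: 0.0595
gripper_force: 0.0
```

```bash
python3 - <<'E'
from go import *
im,K,E=snap("wrist","w9")
m,cs=mask(im,(105,90,50),(130,255,255),50)
for c in cs[:3]:
  M=cv2.moments(c); p=(M["m10"]/M["m00"],M["m01"]/M["m00"]); print("blue",cv2.boundingRect(c),onplane(p,.04,K,E))
for nm,lo,hi in [("yel",(18,110,90),(35,255,255)),("red",(0,120,90),(6,255,255))]:
  for c in mask(im,lo,hi,50)[1][:2]:
    x,y,w,h=cv2.boundingRect(c); print(nm,(x,y,w,h),onplane((x+w/2,y+h/2),.06,K,E))
rel(np.r_[.357,-.281,.1],10)
E
```

```text
blue (0, 135, 36, 69) [[ 0.33427207 -0.04396382  0.04      ]]
blue (256, 172, 22, 26) [[ 0.36157702 -0.28195906  0.04      ]]
yel (252, 215, 30, 38) [[ 0.31986101 -0.29059215  0.06      ]]
red (436, 0, 27, 17) [[ 0.52870531 -0.39183658  0.06      ]]
red (259, 247, 17, 17) [[ 0.29740076 -0.29538243  0.06      ]]
t 14.6 pos [ 0.3578 -0.2777  0.1625] yaw 10.42 tilt [-0.     -0.0002] F [ 0.3  0.3 -0.6] w 0.0593
tool cm [-0.14  0.31  6.25] wz 0.42
```

View pics/w9.png

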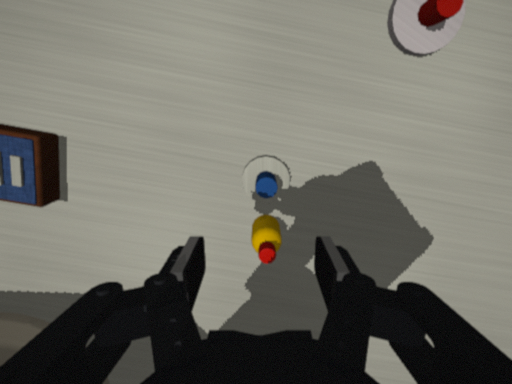

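The blue boss is at (267,185), the flange disc around (267,178), and the oil bottle directly behind at (267,240), so the fingers straddle the boss clear of the bottle. I'll get the boss centre numerically.

```bash
python3 - <<'E'
from go import *
im,K,E=load("w9")
m,cs=mask(im,(105,90,50),(130,255,255),50)
c=[k for k in cs if 240<cv2.boundingRect(k)[0]<270][0]
x,y,w,h=cv2.boundingRect(c)
# self-consistent: top-disc centre, then check by reprojection of top & flange edges
b=onplane((x+w/2-.5,y+h-.5-10.5),.042,K,E)[0]; print("boss",b)
for k in range(3):
    th=np.linspace(0,2*np.pi,60); ring=np.c_[b[0]+.011*np.cos(th),b[1]+.011*np.sin(th),0*th+.042]; low=ring.copy(); low[:,2]=.012
    p=project(np.r_[ring,low],K,E); e=np.array([(x+x+w-1)/2-(p[:,0].min()+p[:,0].max())/2,(y+y+h-1)/2-(p[:,1].min()+p[:,1].max())/2])
    print("bbox err",e); b=onplane(project([b],K,E)[0]+e,.042,K,E)[0]
print("boss",b); o=onplane((267,255),.072,K,E)[0]; print("oil",o, np.degrees(np.arctan2(*(o-b)[1::-1])),np.linalg.norm((o-b)[:2]))
rel(np.r_[b[:2],.016],10.4)
E
```

```text
boss [ 0.36062585 -0.2827663   0.042     ]
bbox err [-0.00613136  0.86933588]
bbox err [5.31104013e-06 3.95108859e-02]
bbox err [1.53004862e-07 1.79400598e-03]
boss [ 0.35972202 -0.28293249  0.042     ]
oil [ 0.30436401 -0.29324729  0.072     ] -169.44517837750308 0.05631078556090529
t 14.6 pos [ 0.3578 -0.2777  0.1625] yaw 10.42 tilt [-0.     -0.0002] F [ 0.3  0.3 -0.6] w 0.0593
tool cm [ 0.09  0.55 14.65] wz 0.02
```

Request:
arm_command(
  moves=[
    [0.7, 0.09, 0.57, 2.5, 0, 0, 0],
    [0.7, 0, 0, 3.4, 0, 0, 0],
    [0.7, 0, 0, 3.4, 0, 0, 0],
    [0.7, 0, 0, 3.0, 0, 0, 0],
    [0.7, 0, 0, 1.4, 0, 0, 0],
    [0.7, 0, 0, 0.5, 0, 0, 0],
    [0.7, 0, 0, 0.3, 0, 0, 0],
    [0.7, 0, 0, 0, 0, 0, 0],
  ],
)

```text
clock: 15.27
ee_pos: [0.3599, -0.2834, 0.0177]
ee_rot: [3.129, 0.282, 0.0]
contact_force: [-0.6, 0.1, -0.1]
width: 0.0598
gripper_force: 0.0
```

Request:
arm_command(
  moves=[
    [0.15, 0, 0, 0, 0, 0, 0],
    [0.15, 0, 0, 0, 0, 0, 0],
    [0.15, 0, 0, 0, 0, 0, 0],
    [0.15, 0, 0, 0, 0, 0, 0],
    [0.15, 0, 0, 0, 0, 0, 0],
    [0.15, 0, 0, 0, 0, 0, 0],
    [0.15, 0, 0, 0, 0, 0, 0],
    [0.15, 0, 0, 0, 0, 0, 0],
  ],
  squeeze=50,
)

```text
clock: 15.93
ee_pos: [0.3603, -0.2838, 0.0187]
ee_rot: [3.128, 0.281, 0.002]
contact_force: [-0.9, 1.0, 7.7]
width: 0.0206
gripper_force: 48.5
```

Request:
arm_command(
  moves=[
    [0.15, 0, 0, -0.5, 0, 0, 0],
    [0.15, 0, 0, -1.5, 0, 0, 0],
    [0.15, 0, 0, -3, 0, 0, 0],
    [0.15, 0, 0, -3, 0, 0, 0],
    [0.15, 0, 0, -3, 0, 0, 0],
    [0.15, 0, 0, -1, 0, 0, 0],
    [0.15, 0, 0, 0, 0, 0, 0],
    [0.15, 0, 0, 0, 0, 0, 0],
  ],
)

```text
clock: 16.6
ee_pos: [0.3595, -0.2832, 0.1375]
ee_rot: [3.128, 0.281, 0.001]
contact_force: [-0.5, -0.1, -3.7]
width: 0.0202
gripper_force: 49.2
```

```bash
python3 - <<'E'
from go import *
im,K,E=snap("wrist","w10"); s=env.state(); M=R.from_rotvec(s["ee_rot"]).as_matrix()
rel(nest(-.0056,.0002,s["ee_pos"][2]),70.25); print(s["gripper_force"])
g=cv2.cvtColor(im,cv2.COLOR_RGB2HSV)
# flange rim: steel disc, expected edge px for seat centred in tool, bottom at TCP-z .0187 -> flange top .0067 below TCP
pr=lambda x,y,h:project([s["ee_pos"]+M@np.array([x,y,h])],K,E)[0].round(1)
for x in (-.026,0,.026): print("x",x,pr(x,0,.0067),pr(x,0,.0187))
print("y",pr(0,-.026,.0067),pr(0,.026,.0067), "boss top",pr(0,0,-.0233))
p=pr(.026,0,.0067); c=int(round(p[0]))
print("col",c,"rows",[(r,im[r,c].tolist()) for r in range(int(p[1])-16,int(p[1])+16,2)])
m,cs=mask(im,(105,90,30),(130,255,255),20)
print([cv2.boundingRect(k) for k in cs[:4]])
E
```

```text
t 16.65 pos [ 0.359  -0.2828  0.1366] yaw 10.25 tilt [-0.0008 -0.0009] F [ 0.5  0.  -2.7] w 0.0205
tool cm [ 31.81 -27.4    0.  ] wz -60.0
49.24696147441864
x -0.026 [260.6 279.9] [260.5 269.3]
x 0 [260.6 241.7] [260.5 233.1]
x 0.026 [260.6 199.9] [260.5 193.7]
y [216.6 241.8] [304.6 241.7] boss top [260.9 269.4]
col 261 rows [(183, [162, 161, 148]), (185, [162, 161, 148]), (187, [157, 156, 142]), (189, [160, 159, 146]), (191, [162, 161, 148]), (193, [153, 152, 140]), (195, [95, 94, 86]), (197, [70, 70, 64]), (199, [78, 79, 71]), (201, [143, 144, 131]), (203, [166, 166, 152]), (205, [166, 166, 152]), (207, [165, 164, 150]), (209, [165, 166, 151]), (211, [167, 166, 151]), (213, [166, 166, 152])]
[(238, 227, 43, 62), (0, 144, 10, 70)]
```

Request:
arm_command(
  moves=[
    [0.15, 1.8, -1.55, 0, 0, 0, 0],
    [0.15, 2.89, -2.49, 0, 0, 0, 0],
    [0.15, 2.89, -2.49, 0, 0, 0, 0],
    [0.15, 2.89, -2.49, 0, 0, 0, 0],
    [0.15, 2.89, -2.49, 0, 0, 0, 0],
    [0.15, 2.89, -2.49, 0, 0, 0, 0],
    [0.15, 2.89, -2.49, 0, 0, 0, 0],
    [0.15, 2.89, -2.49, 0, 0, 0, 0],
  ],
)

```text
clock: 17.32
ee_pos: [0.5421, -0.0554, 0.1351]
ee_rot: [-3.128, -0.281, 0.006]
contact_force: [0.7, -0.4, -3.5]
width: 0.0202
gripper_force: 49.4
```

Request:
arm_command(
  moves=[
    [0.15, 2.89, -2.49, 0, 0, 0, 0],
    [0.15, 2.89, -2.49, 0, 0, 0, 0],
    [0.15, 2.89, -2.49, 0, 0, 0, 0],
    [0.15, 1.1, -0.94, 0, 0, 0, 0],
    [0.15, 0, 0, 0, 0, 0, -6],
    [0.15, 0, 0, 0, 0, 0, -7],
    [0.15, 0, 0, 0, 0, 0, -7],
    [0.15, 0, 0, 0, 0, 0, -7],
  ],
)

```text
clock: 17.98
ee_pos: [0.6222, 0.0427, 0.1347]
ee_rot: [-2.973, -1.013, 0.007]
contact_force: [0.1, -0.4, -2.0]
width: 0.0205
gripper_force: 49.4
```

Request:
arm_command(
  moves=[
    [0.15, 0, 0, 0, 0, 0, -7],
    [0.15, 0, 0, 0, 0, 0, -7],
    [0.15, 0, 0, 0, 0, 0, -7],
    [0.15, 0, 0, 0, 0, 0, -7],
    [0.15, 0, 0, 0, 0, 0, -5],
    [0.15, 0, 0, 0, 0, 0, 0],
    [0.15, 0, 0, 0, 0, 0, 0],
    [0.15, 0, 0, 0, 0, 0, 0],
  ],
)

```text
clock: 18.65
ee_pos: [0.623, 0.0426, 0.1362]
ee_rot: [-2.571, -1.803, 0.003]
contact_force: [0.7, -0.0, -2.7]
width: 0.0202
gripper_force: 49.4
```

```bash
python3 -c "
from go import *
rel(nest(-.0050,.0005,.06),70.25)"
```

```text
t 18.65 pos [0.623  0.0426 0.1362] yaw 70.08 tilt [-0.0009 -0.0019] F [ 0.7 -0.  -2.7] w 0.0202
tool cm [0.12 0.06 7.62] wz -0.17
```

Request:
arm_command(
  moves=[
    [0.15, 0.12, 0.06, 1.5, 0, 0, -0.2],
    [0.15, 0, 0, 2.5, 0, 0, 0],
    [0.15, 0, 0, 2.0, 0, 0, 0],
    [0.15, 0, 0, 1.0, 0, 0, 0],
    [0.15, 0, 0, 0.6, 0, 0, 0],
    [0.15, 0, 0, 0, 0, 0, 0],
    [0.15, 0, 0, 0, 0, 0, 0],
    [0.15, 0, 0, 0, 0, 0, 0],
  ],
)

```text
clock: 19.32
ee_pos: [0.6256, 0.0438, 0.0627]
ee_rot: [2.566, 1.811, 0.002]
contact_force: [0.9, -0.0, -3.3]
width: 0.0202
gripper_force: 49.4
```

```bash
python3 - <<'E'
from go import *
rel(nest(-.0050,.0005,.0475),70.25)
im,K,E=snap("wrist","w11"); s=env.state(); M=R.from_rotvec(s["ee_rot"]).as_matrix()
print("pin0 top px",project([nest(.02007,.02229,.042)],K,E)[0].round(1),"jaw front top edge px (travel 0,12mm)",project([nest(-.066,0,.0425),nest(-.054,0,.0425)],K,E).round(0).tolist())
print([cv2.boundingRect(k) for k in mask(im,(18,130,90),(32,255,255),40)[1][:4]])
E
```

```text
t 19.3167 pos [0.6256 0.0438 0.0627] yaw 70.43 tilt [0.0007 0.0016] F [ 0.9 -0.  -3.3] w 0.0202
tool cm [-0.08 -0.16  1.52] wz 0.18
pin0 top px [297.9 201.6] jaw front top edge px (travel 0,12mm) [[161.0, 235.0], [180.0, 235.0]]
[(119, 194, 58, 70), (235, 178, 79, 73)]
```

Request:
arm_command(
  moves=[
    [0.15, 0, 0, 0, 0, 0, 0],
    [0.15, 0, 0, 0, 0, 0, 0],
    [0.15, 0, 0, 0.3, 0, 0, 0],
    [0.15, 0, 0, 0.3, 0, 0, 0],
    [0.15, 0, 0, 0.3, 0, 0, 0],
    [0.15, 0, 0, 0.2, 0, 0, 0],
    [0.15, 0, 0, 0, 0, 0, 0],
    [0.15, 0, 0, 0, 0, 0, 0],
  ],
)

```text
clock: 20.03
ee_pos: [0.6245, 0.0438, 0.0503]
ee_rot: [-2.566, -1.812, 0.001]
contact_force: [0.2, 0.1, -2.8]
width: 0.02
gripper_force: 49.4
```

```bash
python3 -c "
from go import *
rel(nest(-.0050,.0005,.0467),70.25)"
```

```text
t 20.0333 pos [0.6245 0.0438 0.0503] yaw 70.46 tilt [-0.0002 -0.0005] F [ 0.2  0.1 -2.8] w 0.02
tool cm [-0.04 -0.06  0.36] wz 0.21
```

Now the final 3 to 4 mm, slowly, with the force checked at the end.

Request:
arm_command(
  moves=[
    [0.15, -0.03, -0.05, 0.1, 0, 0, 0.2],
    [0.15, 0, 0, 0.1, 0, 0, 0],
    [0.15, 0, 0, 0.05, 0, 0, 0],
    [0.15, 0, 0, 0.05, 0, 0, 0],
    [0.15, 0, 0, 0, 0, 0, 0],
    [0.15, 0, 0, 0, 0, 0, 0],
    [0.15, 0, 0, 0, 0, 0, 0],
    [0.15, 0, 0, 0, 0, 0, 0],
  ],
)

```text
clock: 20.7
ee_pos: [0.6242, 0.0437, 0.0476]
ee_rot: [-2.569, -1.808, -0.0]
contact_force: [-0.3, 0.2, -2.5]
width: 0.0204
gripper_force: 49.4
```

Request:
arm_command(
  moves=[
    [0.15, 0, 0, 0.05, 0, 0, 0],
    [0.15, 0, 0, 0.05, 0, 0, 0],
    [0.15, 0, 0, 0.05, 0, 0, 0],
    [0.15, 0, 0, 0, 0, 0, 0],
    [0.15, 0, 0, 0, 0, 0, 0],
    [0.15, 0, 0, 0, 0, 0, 0],
    [0.15, 0, 0, 0, 0, 0, 0],
    [0.15, 0, 0, 0, 0, 0, 0],
  ],
)

```text
clock: 21.37
ee_pos: [0.6243, 0.0436, 0.0468]
ee_rot: [2.569, 1.808, 0.0]
contact_force: [-2.5, -2.0, 5.1]
width: 0.0203
gripper_force: 50.5
```

Request:
arm_command(
  moves=[
    [0.45, 0, 0, 0, 0, 0, 0],
    [0.45, 0, 0, 0, 0, 0, 0],
    [0.45, 0, 0, 0, 0, 0, 0],
    [0.45, 0, 0, -0.5, 0, 0, 0],
    [0.45, 0, 0, -1.5, 0, 0, 0],
    [0.45, 0, 0, -3, 0, 0, 0],
    [0.45, 0, 0, -3, 0, 0, 0],
    [0.45, 0, 0, 0, 0, 0, 0],
  ],
)

```text
clock: 22.03
ee_pos: [0.6277, 0.0439, 0.1321]
ee_rot: [2.566, 1.805, 0.011]
contact_force: [2.3, -0.2, 0.5]
width: 0.0379
gripper_force: 0.0
```

```bash
cat > seat.py <<'E'
from go import *
def blob(im,K,E,lo,hi,r,zt,zb,near):
    # centre of an upright cylinder from its bounding box: shift until the predicted box centre agrees
    cs=mask(im,lo,hi,60)[1]; g=project([near],K,E)[0]
    c=min(cs,key=lambda k:abs(cv2.pointPolygonTest(k,tuple(map(float,g)),True)) if cv2.pointPolygonTest(k,tuple(map(float,g)),False)<0 else -1)
    x,y,w,h=cv2.boundingRect(c); b=np.array(near,float); th=np.linspace(0,2*np.pi,72)
    for _ in range(5):
        ring=np.c_[b[0]+r*np.cos(th),b[1]+r*np.sin(th),0*th+zt]; low=ring.copy(); low[:,2]=zb
        p=project(np.r_[ring,low],K,E); lo_,hi_=p.min(0),p.max(0)
        e=np.array([x+(w-1)/2,y+(h-1)/2])-(lo_+hi_)/2
        b=onplane(project([np.r_[b[:2],zt]],K,E)[0]+e,zt,K,E)[0]
    print("box",(x,y,w,h),"pred size",(hi_-lo_).round(1),"nest mm",((b[:2]-N)@np.c_[U,V]*1000).round(2)); return b
E
python3 - <<'E'
from seat import *
rel(nest(-.105,0,.15),70.25)
im,K,E=snap("wrist","w12")
blob(im,K,E,(105,90,30),(130,255,255),.011,.070,.040,nest(-.005,0,.07))
print([ (cv2.boundingRect(k)) for k in mask(im,(18,130,90),(32,255,255),40)[1][:4]], project([nest(-.066,0,.0425),nest(-.054,0,.0425)],K,E).round(1).tolist())
E
```

```text
t 22.0333 pos [0.6277 0.0439 0.1321] yaw 70.26 tilt [0.0034 0.0077] F [ 2.3 -0.2  0.5] w 0.0379
tool cm [ -0.2  -10.34  -1.87] wz 0.01
box (242, 190, 27, 34) pred size [28.3 37. ] nest mm [-4.57  0.97]
[(238, 161, 58, 70), (155, 174, 39, 49), (354, 356, 38, 28)] [[184.6, 202.2], [198.4, 202.2]]
```

Request:
arm_command(
  moves=[
    [0, -0.05, -2.71, -0.4, 0, 0, 0],
    [0, -0.05, -2.71, -0.4, 0, 0, 0],
    [0, -0.05, -2.71, -0.4, 0, 0, 0],
    [0, -0.05, -2.71, 0, 0, 0, 0],
    [0, 0, 0, 0, 0, 0, 0],
    [0, 0, 0, 0, 0, 0, 0],
    [0, 0, 0, 0, 0, 0, 0],
    [0, 0, 0, 0, 0, 0, 0],
  ],
)

```text
clock: 22.75
ee_pos: [0.5225, 0.0782, 0.1379]
ee_rot: [2.569, 1.807, 0.001]
contact_force: [0.4, -0.3, -0.0]
width: 0.0002
gripper_force: 0.0
```

```bash
python3 - <<'E'
from seat import *
rel(nest(-.110,0,.054),70.25)
im,K,E=snap("wrist","w13")
blob(im,K,E,(105,90,30),(130,255,255),.011,.070,.040,nest(-.005,0,.07))
print([ (cv2.boundingRect(k)) for k in mask(im,(18,130,90),(32,255,255),40)[1][:4]], project([nest(-.066,0,.0425),nest(-.054,0,.0425)],K,E).round(1).tolist())
E
```

```text
t 22.75 pos [0.5225 0.0782 0.1379] yaw 70.24 tilt [0.0002 0.0005] F [ 0.4 -0.3 -0. ] w 0.0002
tool cm [0.11 0.21 8.39] wz -0.01
box (370, 184, 38, 34) pred size [41.8 35.8] nest mm [-4.12  0.59]
[(283, 169, 34, 48), (355, 156, 64, 70)] [[311.4, 196.0], [324.9, 196.0]]
```

Request:
arm_command(
  moves=[
    [0, 0.1, 0, 1.5, 0, 0, 0],
    [0, 0, 0, 2.4, 0, 0, 0],
    [0, 0, 0, 2.2, 0, 0, 0],
    [0, 0, 0, 1.4, 0, 0, 0],
    [0, 0, 0, 0.8, 0, 0, 0],
    [0, 0, 0, 0, 0, 0, 0],
    [0, 0, 0, 0, 0, 0, 0],
    [0, 0, 0, 0, 0, 0, 0],
  ],
)

```text
clock: 23.47
ee_pos: [0.5227, 0.0793, 0.0558]
ee_rot: [2.569, 1.807, 0.002]
contact_force: [0.6, 0.3, -0.6]
width: 0.0003
gripper_force: 0.0
```

```bash
python3 -c "
from go import *
rel(nest(-.106,0,.054),70.25)"
```

```text
t 23.4667 pos [0.5227 0.0793 0.0558] yaw 70.24 tilt [0.0006 0.0011] F [ 0.6  0.3 -0.6] w 0.0003
tool cm [0.   0.63 0.18] wz -0.01
```

Request:
arm_command(
  moves=[
    [0, 0, 0.3, 0, 0, 0, 0],
    [0, 0, 0.3, 0, 0, 0, 0],
    [0, 0, 0.3, 0, 0, 0, 0],
    [0, 0, 0.3, 0, 0, 0, 0],
    [0, 0, 0.3, 0, 0, 0, 0],
    [0, 0, 0.3, 0, 0, 0, 0],
    [0, 0, 0.3, 0, 0, 0, 0],
    [0, 0, 0.3, 0, 0, 0, 0],
  ],
)

```text
clock: 24.13
ee_pos: [0.5443, 0.0712, 0.0551]
ee_rot: [-2.569, -1.807, 0.001]
contact_force: [-2.6, 1.4, 3.2]
width: -0.0002
gripper_force: 1.6
```

```bash
cat > jaw.py <<'E'
from seat import *
import sys
rel(nest(-.0625,0,.054),70.25)
s=env.state(); print("TCP nest",((s["ee_pos"][:2]-N)@np.c_[U,V]*1000).round(1),"Fx nest",round(float(s["contact_force"][:2]@U),1))
im,K,E=snap("wrist",sys.argv[1])
blob(im,K,E,(105,90,30),(130,255,255),.011,.070,.040,nest(-.005,0,.07))
for k in mask(im,(18,130,90),(32,255,255),40)[1][:3]:
    x,y,w,h=cv2.boundingRect(k); q=onplane((x+w-.5,y+h/2),.0425,K,E)[0,:2]; print((x,y,w,h),"right edge nest x",round(float((q-N)@U*1000),1))
E
python3 jaw.py w14
```

```text
t 24.1333 pos [0.5443 0.0712 0.0551] yaw 70.26 tilt [-0.0002 -0.0007] F [-2.6  1.4  3.2] w -0.0002
tool cm [0.04 2.67 0.1 ] wz 0.01
TCP nest [-89.2  -0.4] Fx nest -3.0
box (382, 220, 65, 58) pred size [67.4 60.4] nest mm [-3.92  0.74]
(271, 195, 49, 59) right edge nest x -53.4
(370, 177, 85, 22) right edge nest x 22.8
(432, 204, 17, 40) right edge nest x 23.7
```

Request:
arm_command(
  moves=[
    [0, 0, 0.3, 0, 0, 0, 0],
    [0, 0, 0.3, 0, 0, 0, 0],
    [0, 0, 0.3, 0, 0, 0, 0],
    [0, 0, 0.3, 0, 0, 0, 0],
    [0, 0, 0.3, 0, 0, 0, 0],
    [0, 0, 0.2, 0, 0, 0, 0],
    [0, 0, 0.2, 0, 0, 0, 0],
    [0, 0, 0.1, 0, 0, 0, 0],
  ],
)

```text
clock: 24.85
ee_pos: [0.5634, 0.0643, 0.055]
ee_rot: [2.569, 1.808, -0.0]
contact_force: [-2.5, 0.4, 1.2]
width: 0.0001
gripper_force: 1.5
```

```bash
python3 jaw.py w15
```

```text
t 24.85 pos [0.5634 0.0643 0.055 ] yaw 70.25 tilt [-0.0001 -0.0001] F [-2.5  0.4  1.2] w 0.0001
tool cm [0.04 0.64 0.1 ] wz 0.0
TCP nest [-68.9  -0.4] Fx nest -2.5
box (349, 220, 57, 59) pred size [60.5 60.4] nest mm [-4.27  0.4 ]
(271, 193, 50, 61) right edge nest x -32.6
(337, 178, 85, 96) right edge nest x 28.1
(332, 263, 37, 11) right edge nest x -0.4
```

Request:
arm_command(
  moves=[
    [0, 0, 0.1, 0, 0, 0, 0],
    [0, 0, 0.1, 0, 0, 0, 0],
    [0, 0, 0.1, 0, 0, 0, 0],
    [0, 0, 0.1, 0, 0, 0, 0],
    [0, 0, 0.1, 0, 0, 0, 0],
    [0, 0, 0, 0, 0, 0, 0],
    [0, 0, 0, 0, 0, 0, 0],
    [0, 0, 0, 0, 0, 0, 0],
  ],
)

```text
clock: 25.57
ee_pos: [0.5676, 0.0628, 0.055]
ee_rot: [-2.569, -1.808, 0.001]
contact_force: [-3.5, 0.4, 1.4]
width: 0.0002
gripper_force: 2.4
```

```bash
python3 jaw.py w16
```

```text
t 25.5667 pos [0.5676 0.0628 0.055 ] yaw 70.26 tilt [-0.0002 -0.0005] F [-3.5  0.4  1.4] w 0.0002
tool cm [0.04 0.19 0.1 ] wz 0.01
TCP nest [-64.4  -0.4] Fx nest -3.5
box (344, 220, 56, 58) pred size [59.5 60.4] nest mm [-2.91  0.71]
(271, 193, 50, 62) right edge nest x -28.1
(330, 178, 85, 80) right edge nest x 27.6
(326, 260, 38, 14) right edge nest x 0.8
```

Request:
arm_command(
  moves=[
    [0, 0, 0.05, 0, 0, 0, 0],
    [0, 0, 0.05, 0, 0, 0, 0],
    [0, 0, 0.05, 0, 0, 0, 0],
    [0, 0, 0.05, 0, 0, 0, 0],
    [0, 0, 0.05, 0, 0, 0, 0],
    [0, 0, 0, 0, 0, 0, 0],
    [0, 0, 0, 0, 0, 0, 0],
    [0, 0, 0, 0, 0, 0, 0],
  ],
)

```text
clock: 26.28
ee_pos: [0.5695, 0.0621, 0.0549]
ee_rot: [-2.569, -1.807, 0.002]
contact_force: [-6.5, 1.4, 2.6]
width: -0.0
gripper_force: 3.4
```

```bash
python3 jaw.py w17
```

```text
t 26.2833 pos [0.5695 0.0621 0.0549] yaw 70.25 tilt [-0.0003 -0.0014] F [-6.5  1.4  2.6] w -0.0
tool cm [ 0.04 -0.01  0.09] wz 0.0
TCP nest [-62.4  -0.4] Fx nest -6.6
box (344, 220, 57, 58) pred size [59.6 60.4] nest mm [-0.63  0.76]
(271, 193, 50, 63) right edge nest x -26.0
(326, 178, 85, 51) right edge nest x 25.7
(323, 258, 41, 16) right edge nest x 2.7
```

Request:
arm_command(
  moves=[
    [0, 0, 0.05, 0, 0, 0, 0],
    [0, 0, 0.05, 0, 0, 0, 0],
    [0, 0, 0.05, 0, 0, 0, 0],
    [0, 0, 0, 0, 0, 0, 0],
    [0, 0, 0, 0, 0, 0, 0],
    [0, 0, 0, 0, 0, 0, 0],
    [0, 0, 0, 0, 0, 0, 0],
    [0, 0, 0, 0, 0, 0, 0],
  ],
)

```text
clock: 27.0
ee_pos: [0.57, 0.0619, 0.0549]
ee_rot: [-2.568, -1.806, 0.004]
contact_force: [-9.9, 4.2, 5.4]
width: -0.0
gripper_force: 5.6
```

```bash
python3 jaw.py w18
```

```text
t 27.0 pos [0.57   0.0619 0.0549] yaw 70.25 tilt [-0.0007 -0.0032] F [-9.9  4.2  5.4] w -0.0
tool cm [ 0.05 -0.06  0.09] wz -0.0
TCP nest [-61.9  -0.5] Fx nest -10.8
box (344, 220, 57, 58) pred size [59.6 60.5] nest mm [-0.22  0.79]
(271, 193, 49, 62) right edge nest x -26.2
(326, 178, 85, 49) right edge nest x 26.0
(322, 257, 41, 17) right edge nest x 2.4
```

Request:
arm_command(
  moves=[
    [0, 0, 0.08, 0, 0, 0, 0],
    [0, 0, 0.08, 0, 0, 0, 0],
    [0, 0, 0.08, 0, 0, 0, 0],
    [0, 0, 0, 0, 0, 0, 0],
    [0, 0, 0, 0, 0, 0, 0],
    [0, 0, 0, 0, 0, 0, 0],
    [0, 0, 0, 0, 0, 0, 0],
    [0, 0, 0, 0, 0, 0, 0],
  ],
)

```text
clock: 27.72
ee_pos: [0.5705, 0.0616, 0.0548]
ee_rot: [-2.566, -1.804, 0.008]
contact_force: [-16.2, 8.6, 10.9]
width: -0.0002
gripper_force: 9.2
```

```bash
python3 jaw.py w19
```

```text
t 27.7167 pos [0.5705 0.0616 0.0548] yaw 70.23 tilt [-0.0013 -0.0065] F [-16.2   8.6  10.9] w -0.0002
tool cm [ 0.06 -0.12  0.08] wz -0.02
TCP nest [-61.3  -0.6] Fx nest -18.1
box (343, 220, 58, 58) pred size [59.5 60.7] nest mm [-0.05  0.82]
(271, 193, 49, 63) right edge nest x -25.7
(325, 177, 85, 49) right edge nest x 25.6
(321, 257, 42, 17) right edge nest x 2.8
```

The jaw has stalled at about 18 N with the seat measured at home, so I'll back off and rise clear.

Request:
arm_command(
  moves=[
    [0, 0, -0.3, 0, 0, 0, 0],
    [0, 0, -0.5, 0, 0, 0, 0],
    [0, 0, -1.0, 0, 0, 0, 0],
    [0, 0, -1.2, 0, 0, 0, 0],
    [0, 0, 0, 0, 0, 0, 0],
    [0, 0, 0, -2, 0, 0, 0],
    [0, 0, 0, -3, 0, 0, 0],
    [0, 0, 0, -3, 0, 0, 0],
  ],
)

```text
clock: 28.43
ee_pos: [0.545, 0.0707, 0.1354]
ee_rot: [-2.569, -1.808, 0.002]
contact_force: [1.1, 0.3, 0.1]
width: -0.0002
gripper_force: 0.0
```

Request:
arm_command(
  moves=[
    [0, 0, 3, -1, 0, 0, 0],
    [0, 0, 3, 0, 0, 0, 0],
    [0, 0, 2.5, 0, 0, 0, 0],
    [0, 0, 0.5, 0, 0, 0, 0],
    [0, 0, 0, 0, 0, 0, 0],
    [0, 0, 0, 0, 0, 0, 0],
    [0, 0, 0, 0, 0, 0, 0],
    [0, 0, 0, 0, 0, 0, 0],
  ],
)

```text
clock: 29.1
ee_pos: [0.6292, 0.0408, 0.1449]
ee_rot: [-2.568, -1.808, 0.001]
contact_force: [0.6, -0.6, -0.1]
width: -0.0002
gripper_force: 0.0
```

```bash
python3 jaw.py w20; python3 - <<'E'
from seat import *
im,K,E=load("w20")
print("pins px",project([nest(.02007,.02229,.042),nest(.02007,-.02229,.042)],K,E).round(1))
# steel gap check: flange rim at jaw side and jaw front on the mid line (z=.04)
a=project([nest(x/1000,0,.0405) for x in (-40,-15)],K,E); r=int(a[:,1].mean()); print(a.round(0).tolist(),[im[r,c].tolist() for c in range(int(a[0,0]),int(a[1,0])+1,2)])
E
```

```text
t 29.1 pos [0.6292 0.0408 0.1449] yaw 70.28 tilt [-0.0003 -0.001 ] F [ 0.6 -0.6 -0.1] w -0.0002
tool cm [ 0.04 -6.34  9.09] wz 0.03
TCP nest [ 1.  -0.3] Fx nest 0.8
box (245, 183, 26, 33) pred size [26.9 34.7] nest mm [-0.75  0.57]
(197, 167, 34, 49) right edge nest x -25.5
(238, 155, 55, 69) right edge nest x 30.8
pins px [[281.  170.6]
 [280.  217.2]]
[[215.0, 194.0], [242.0, 194.0]] [[10, 10, 8], [8, 4, 7], [5, 6, 7], [101, 74, 0], [207, 157, 0], [212, 159, 0], [212, 160, 0], [138, 111, 54], [161, 162, 148], [171, 169, 156], [174, 175, 160], [167, 166, 152], [165, 166, 152], [166, 166, 151]]
```

The yellow jaw now meets the flange with no gap. The seat measures about 0 mm from home once the known camera bias is removed, and the arm is clear, so I'm handing in.

```bash
python3 -c "
from cell import env
print(env.hand_in())"
```

```text
the job is handed in; nothing more can be done
None
```

Handed in at 29 s: the shim is on its rests over both pins, the seat measures home on it (within about 1 mm) and the jaw is closed up to it; pin contact is inferred from the jaw stalling at about 18 N, and the spare parts were not touched.

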